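Throw the extraction switch behind the spatter screen with a bent bar

TASK

Draw the bent bar straight out of its blue holder, lay it in the yellow rest with its leg hanging down just beyond the rest's far end and let go, so that you can take it again by its plain tail end. With the leg, reach over the top of the spatter screen, hook the red crossbar of the switch from behind and pull it all the way over towards the screen, keeping your hand on the robot's side of the screen and off the switch. Then lay the bar back in the yellow rest in the same way, let go, and leave the hammer, can and brush where they are.

Things in the scene. Friction and masses are not known exactly. Their poses are not given: they have to be found in the camera images.
- bar: L-shaped bar of 14 mm square section, about 0.15 kg: aluminium shank 200 mm long, orange leg. Origin on the shank's axis at the bend. +x along the shank away from the plain tail (tail end face x = -193, outer face of bend x = +7 mm); the leg runs along -z to z = -100 mm. Centre of mass at x = -66, z = -17 mm. Starts level in the holder, leg down, origin at (70, 0, 125) mm of the holder
- bar_tail (a point): centre of the end face of the bar's plain tail, at x = -193 mm of the bar; starts hidden 73 mm deep in the holder's sleeve
- bar_tip (a point): centre of the lower end of the bar's orange leg, 100 mm below the shank's axis
- holder: fixed blue tool holder, on the left or right side. Origin on the bench; +x, roughly away from the robot, is the way the bar is drawn. Upright prop fin at x = 30 to 50 mm, only 7 mm wide, top z = 118 mm, under the bar's front: fingers gripping the bar pass on both sides of it. Base plate 8 mm thick, x = -140 to 70 mm, 70 mm wide. Sleeve mouth at x = -50; clear space beside the bar beyond it
- rest: fixed yellow rest, on the side opposite to the holder. Origin on the bench midway between two upright forks at x = -45 and +45 mm (10 mm thick, 34 mm wide), +x roughly away from the robot. Each fork has a slot along x, 21 mm wide, floor z = 118 mm, with cheeks to z = 132 mm, then flared to a mouth about 45 mm wide at z = 146 mm. Base plate 130 x 80 x 10 mm
- screen: fixed spatter screen, amber panel in a steel frame, 212 mm wide (y), 10 mm thick, top edge z = 165 mm. Origin on the bench under its middle; +x points to the far side, where a grey switch box (60 x 100 mm, 50 mm high, centred at x = 65 mm) stands. Lever pivot axis along y at x = 65, z = 60 mm; apart from the lever nothing behind the screen is higher than 75 mm
- switch (a joint): lever of the switch, in rad: 0 = off, leaning 0.5 rad to +x of the screen (away from the screen), 1.0 = fully on, leaning 0.5 rad to -x, against its stop. It has friction only (about 1.2 N at the crossbar) and stays where it is left
- switch_bar (a point): centre of the lever's red crossbar, 75 mm from the pivot: a bar of 14 mm diameter and 66 mm long along the screen's y. In the screen's frame it lies at x = 65 + 75 sin(0.5 - q) mm, z = 60 + 75 cos(0.5 - q) mm for switch value q. The stem below it is 12 mm thick
- hammer: bystander: hammer lying on the bench on the robot's side of the screen, under 50 mm high; leave it
- can: bystander: red can, 66 mm diameter, 120 mm high, standing on the robot's right; leave it
- brush: bystander: brush lying on the robot's left; leave it
- holder_mouth (a point): centre of the mouth of the holder's square sleeve, at (-50, 0, 126) mm of the holder. Sleeve inside 17 x 17 mm, outside 29 x 29 mm, 80 mm long, running from here to -x; its floor at z = 118 mm, outer top z = 141 mm
- rest_seat (a point): where the bar's bend belongs when laid in the rest: (73, 0, 125) mm of the rest, shank along the rest's x through both slots, tail to -x (overhanging the rear fork by 70 mm, free to grip), leg hanging in front of the far fork. Bend at x = 60 to 105 mm is good
There are look-alikes about, which are no part of the job. Of the things like the holder, leave any that is brown; of the rest the larger one is meant.

How it is judged:
On the way, in this order (a step that is already met when the one before it is completed fails the run):
1. the bar's tail is drawn clear of the holder's sleeve (x of bar_tail in the frame of holder above -0.048 m), for 0.1 s.
2. the bar lies in both forks of the rest, leg down beyond the far fork, released and still (x of bar in the frame of rest between 0.05 and 0.115 m and y of bar in the frame of rest between -0.012 and 0.012 m and z of bar in the frame of rest between 0.115 and 0.137 m and angle between bar's own z axis and vertical below 0.12 rad and angle between the x axis of bar and the x axis of rest, either way round below 0.2 rad and contact force between the fingers and bar below 0.1 N and linear speed of bar below 0.02 m/s), for 0.2 s.
3. with the shank lying over the screen's top and the tail on the robot's side, the switch is pulled on (value of joint switch above 0.85 rad and height (world z) of bar above 0.165 m and x of bar in the frame of screen above 0 m and x of bar_tail in the frame of screen below 0 m), for 0.05 s.
At the end, for the whole second after the job is handed in: The switch reads more than 0.85 of its 1.0 rad; the bar lies released and still in both forks of the rest, leg down (within 0.12 rad) in front of the far fork, with the bend 50 to 115 mm ahead of the rest's middle, within 12 mm of its centre line and 115 to 137 mm above its foot (all of step 2 and value of joint switch above 0.85 rad); the robot touches nothing.
It fails at once if the hand or arm touches the switch lever (contact force between any of the fingers, the arm and switch above 0.5 N).
It fails at once if the hand (grasp point) reaches to the far side of the screen, lower than 225 mm (x of the grasp point in the frame of screen between 0.005 and 0.15 m and y of the grasp point in the frame of screen between -0.1 and 0.1 m and height (world z) of the grasp point below 0.225 m).
It fails at once if the hammer, can or brush is shifted by more than 25 mm (distance of any of hammer, can, brush from where it was at the start of the episode above 0.025 m).
It also fails if it takes over 69 s, if anything falls off the work surface, if the arm or the gripper's body presses on something with over 40 N, if the wrist force passes 120 N, or if a joint passes its speed limit or range.

ROBOT

A 6-joint arm with a two-finger parallel gripper is mounted at the origin on the work surface. World frame = base frame: x ahead of the robot, y to its left, z up, the work surface at z = 0. Lengths are in m, angles in rad, forces in N, time in s.
With the tool pointing down it reaches from about 0.375 to 0.975 m from the base axis. Payload 3.8 kg.
Tool frame: the origin (TCP) lies midway between the tips of the shut fingers; the grasp point (between the pads) lies 19 mm behind it; z points along the fingers, y is the line along which they close (so a half turn about z gives the same grasp; the last joint's range is limited). The gripper opens to 85 mm and grips with 20 to 120 N. Pads are 22 mm wide; open, the fingers measure 114 mm over their backs; the gripper's body (76 mm by 85 mm) begins 54 mm behind the grasp point. The pads swing forward as they close: fully open they stand 13 mm farther back than shut.
Start: joints at [-1.376, 0.264, 1.604, -0, 1.274, -0.037], TCP at [0.155, -0.657, 0.231] pointing down, gripper open.
Joint ranges: [-2.63, 2.63], [-0.94, 2.18], [0.31, 2.57], [-1.31, 4.45], [0, 2.66], [-2.55, 2.55]. Speed limits (rad/s): [2.57, 2.57, 3.14, 3.14, 3.14, 3.14].

INTERFACE

Orientations are given as a unit quaternion [w, x, y, z].
In Python, from station import env gives the robot as it stands.
- The arm moves only by the tool play_rows, never from a script. Its argument "targets" is a list of rows, each a list of 7 numbers: the shift along the tool's x, y, z normalised to -1 to 1, where 1 is 10 cm, then the turn, a rotation vector about the tool's x, y, z normalised to -1 to 1, where 1 is 180 degrees, then the closure, from 0 (fully open) to 1 (shut). In form: [[tx, ty, tz, wx, wy, wz, hand], ...]. A call has exactly 5 rows; each row is the pose to reach, as a shift and turn from the pose commanded when the call began, along the tool's axes at that moment, turning the shorter way round; what a row does not reach only later rows make up. A row lasts 1/12 s, in which the tool goes at most 41.7 mm and 7.16 degrees, less where a joint would pass 70% of its speed; a pose out of reach is approached as far as the arm can. A call with a number of a shift or a turn outside -1 to 1 is refused whole. A call with a gripper value outside its range is refused whole. The fingers move at their own pace and stop on an object; "grip_force" is the grip in N (left out, the last holds). Time passes only in rows, so rows that repeat a pose let the fingers close, or fill a call up. It gives the time, the measured TCP pose, the force, the opening and the grip force at its end, in the units of the state.
- env.sense(): the state, without advancing time (a new reading comes with each control period).
- env.grab_frame(name): name is "side" or "top"; returns a dict with "pixels" (400x640x3 uint8, red, green, blue), "fx", "fy", "cx", "cy" (pixels), "k1" (the pictures are not rectified: a ray, as slopes to the right and down, at radius r is drawn at 1 + k1 r^2 times it, then the intrinsics apply), "R" (3x3) and "t" (3): a world point X has camera coordinates R X + t. Camera axes: x right, y down, z forward; pixel columns grow to the right and rows downward; lengths in m; the calibration is good to about 2 mm. A picture is of the moment at which its call begins. There is no depth.
- env.sign_off(): hands the job in; it is judged then, once.
The state is a dict: "time_s": time; "qpos": joint angles; "dq": joint speeds; "joint_torque": joint torques, N m; "position": TCP position; "ee_rot": TCP orientation; "contact_force": force on the tool from outside, world axes, zero at the start; "wrist_torque": the same for the moment, N m; "finger_gap": opening from 0.0 (shut) to 1.0 (fully open); "finger_force": force on a finger pad.
Only numpy, scipy, OpenCV 4.12 (cv2) and the standard library are available. Lean on these libraries where they do the work, as an engineer would, in place of code of your own. Each camera call takes 0.05 s, during which the arm holds its last target. There are 200 camera calls.

## Working session

There is one attempt and no reset: what is moved stays moved. The work goes in short steps, Python scripts to look and compute and a tool call to move; the robot and the scene stay as the last step left them, time stands still between calls to the robot, and variables do not carry over. Pictures are saved under pics/ and viewed, at most 13 in all, crops included, and the job is handed in when it is done.

Besides the shell and the picture viewer there is one more tool, called after ">>>" in YAML: its name, and indented under it one key for each argument. play_rows: Moves the arm, as the interface text tells. Scaled input: -1 to 1 covers 10 cm each way for a shift and 180 degrees each way for a turn. Its arguments: {"type":"object","properties":{"targets":{"type":"array","items":{"type":"array","items":{"type":"number"}}},"grip_force":{"type":"number"}},"required":["targets"]}

```bash
mkdir -p pics; ls; python3 - <<'E'
from station import env
import cv2,numpy as np
s=env.sense();print(s)
for n in("side","top"):
    f=env.grab_frame(n);cv2.imwrite(f"pics/{n}0.png",f["pixels"][:,:,::-1]);np.savez(f"pics/{n}0.npz",**f)
    print(n,{k:f[k] for k in f if k!="pixels"}, -np.array(f["R"]).T@f["t"])
E
```

```text
pics
{'time_s': 0.0, 'qpos': array([-1.37593550e+00,  2.64768645e-01,  1.60538937e+00,  1.23516342e-05,
        1.27368971e+00, -3.68528401e-02]), 'dq': array([-0.00180148,  0.00090279, -0.00070759, -0.0018377 , -0.00118569,
        0.00021009]), 'joint_torque': array([-7.14300004e-04, -5.15111732e+01, -3.67309964e+01,  5.58386796e-05,
        1.28647467e-02,  3.46294462e-05]), 'position': array([ 0.15490155, -0.65623029,  0.22994328]), 'ee_rot': array([-1.12448294e-03,  9.93295679e-01,  1.15595944e-01, -8.31022704e-05]), 'contact_force': array([ 0.22592362,  0.2670642 , -0.01146212]), 'wrist_torque': array([-0.05735178, -0.02454634, -0.01240868]), 'finger_force': 0.0, 'finger_gap': 0.998136123861386}
side {'fx': 496.2417966546399, 'fy': 496.2417966546399, 'cx': 320.05564912090466, 'cy': 196.198800399034, 'k1': -0.11198468185570315, 'R': array([[-0.89520599, -0.44560395,  0.00658446],
       [-0.28232978,  0.55563718, -0.78202124],
       [ 0.34481318, -0.70192909, -0.623217  ]]), 't': array([0.48047325, 0.17974226, 1.64827839])} [-0.08747899  1.27120384  1.16463372]
top {'fx': 372.7128404055777, 'fy': 372.7128404055777, 'cx': 310.7207064881759, 'cy': 199.40736645504884, 'k1': 0.01847726853209266, 'R': array([[-0.0136367 , -0.99990638,  0.00112872],
       [-0.99385731,  0.0134302 , -0.10985119],
       [ 0.10982575, -0.00261979, -0.9939474 ]]), 't': array([0.07042543, 0.52330399, 1.18630833])} [0.39076266 0.06649865 1.23653417]
```

View pics/top0.png

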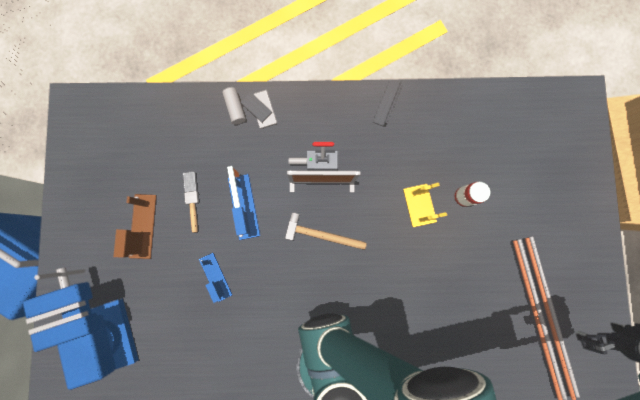

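View pics/side0.png

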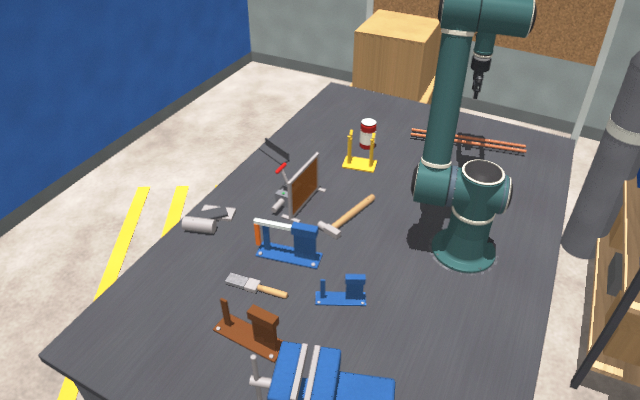

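The top view shows the large blue holder with its bar near (243,203), the screen with the red crossbar at (323,144), the yellow rest at (421,205), the can at (475,193), the hammer at (325,232) and the brush at (191,200). In the side view the holder is at (288,240), the rest at (360,150) and the screen at (303,185). Next I'll enlarge these.

```bash
cat > h.py <<'E'
import numpy as np,cv2
from scipy.spatial.transform import Rotation as Ro
def load(n): return dict(np.load(f"pics/{n}.npz"))
def shot(cam,name):
    from station import env
    f=env.grab_frame(cam);np.savez(f"pics/{name}.npz",**f);return f
def ray(f,uv):
    uv=np.atleast_2d(np.float64(uv))
    K=np.array([[f["fx"],0,f["cx"]],[0,f["fy"],f["cy"]],[0,0,1.]])
    p=cv2.undistortPoints(uv[:,None],K,np.array([float(f["k1"]),0,0,0]))[:,0]
    return -f["R"].T@f["t"],np.c_[p,np.ones(len(p))]@f["R"]
def plane(f,uv,z):
    c,d=ray(f,uv);return c+d*((z-c[2])/d[:,2])[:,None]
def tri(fa,ua,fb,ub):
    a,da=ray(fa,ua);b,db=ray(fb,ub);da=da[0];db=db[0]
    s=np.linalg.lstsq(np.c_[da,-db],b-a,rcond=None)[0]
    p,q=a+s[0]*da,b+s[1]*db;return (p+q)/2,np.linalg.norm(p-q)
def proj(f,X):
    X=np.atleast_2d(np.float64(X));K=np.array([[f["fx"],0,f["cx"]],[0,f["fy"],f["cy"]],[0,0,1.]])
    return cv2.projectPoints(X,cv2.Rodrigues(f["R"])[0],f["t"],K,np.array([float(f["k1"]),0,0,0]))[0][:,0]
def crop(f,x,y,w,h,k):
    return cv2.resize(np.ascontiguousarray(f["pixels"][y:y+h,x:x+w,::-1]),None,fx=k,fy=k,interpolation=cv2.INTER_CUBIC)
E
python3 - <<'E'
from h import *
t=load("top0");s=load("side0")
A=[crop(t,218,155,50,90,5),crop(t,282,130,90,90,5)[:, :275],crop(t,395,170,55,90,5)]
A=np.hstack([crop(t,218,155,50,90,4),crop(t,283,130,85,90,4),crop(t,397,165,60,90,4)])
A=A[:,:780]
B=np.hstack([crop(s,250,210,75,60,3.2),crop(s,262,145,65,60,3.2),crop(s,335,115,55,60,3.2)])
B=B[:,:780];B=np.pad(B,((0,0),(0,780-B.shape[1]),(0,0)))
cv2.imwrite("pics/c0.png",np.vstack([A,B]));print(A.shape,B.shape)
E
```

```text
(360, 780, 3) (192, 780, 3)
```

View pics/c0.png

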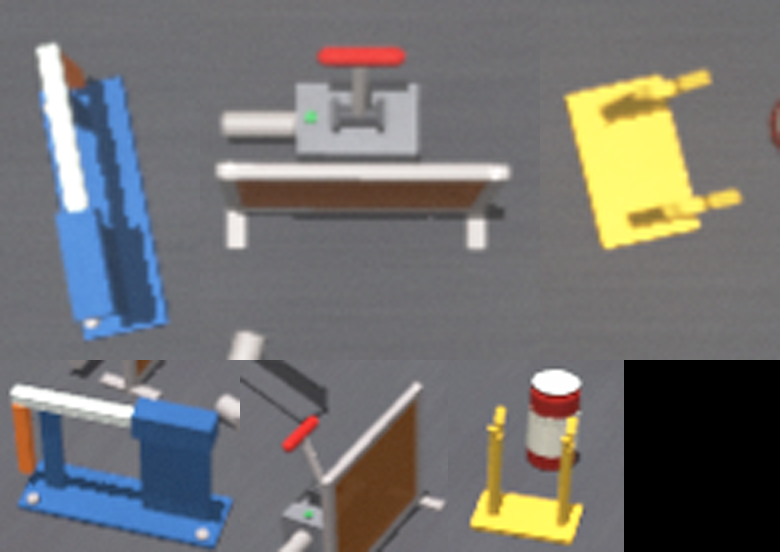

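The crops show the white shank leaving the sleeve, the crossbar behind the screen, and the rest's two forks leaning right. I'll measure these with masks.

```bash
python3 - <<'E'
from h import *
t=load("top0");s=load("side0")
def mask(f,roi,cond):
    x,y,w,h=roi;P=f["pixels"][y:y+h,x:x+w].astype(int);m=cond(P[...,0],P[...,1],P[...,2])
    n,l,st,_=cv2.connectedComponentsWithStats(m.astype(np.uint8));k=1+np.argmax(st[1:,4])
    v,u=np.nonzero(l==k);return np.c_[u+x,v+y].astype(float)
def rect(uv,f,z):
    p=plane(f,uv,z)[:,:2]; (c,wh,a)=cv2.minAreaRect((p*1000).astype(np.float32));b=cv2.boxPoints((c,wh,a))
    print("  c",np.round(c,1),"wh",np.round(wh,1),"ang",round(a,2),"pts",b.round(1).tolist())
    m=p.mean(0);d=cv2.fitLine((p*1000).astype(np.float32),cv2.DIST_L2,0,.01,.01).ravel();print("  fitline",d.round(4), "ang",round(np.degrees(np.arctan2(d[1],d[0])),2))
white=lambda r,g,b:(r>150)&(abs(r-b)<40)&(abs(r-g)<30)
print("shank top");rect(mask(t,(222,160,25,50),white),t,.132)
print("shank side");rect(mask(s,(250,210,50,40),lambda r,g,b:(r>190)&(b>180)),s,.132)
red=lambda r,g,b:(r>140)&(g<90)&(b<90)
print("red top");m=mask(t,(300,135,50,16),red);rect(m,t,.1258);ct=m.mean(0)
m=mask(s,(268,155,25,25),red);print("red side");rect(m,s,.1258);print("tri",tri(t,ct,s,m.mean(0)))
print("frame top");rect(mask(t,(284,168,82,8),white),t,.165)
yel=lambda r,g,b:(r>150)&(g>110)&(b<110)
print("rest top on z=.01");rect(mask(t,(398,175,52,60),yel),t,.010)
blue=lambda r,g,b:(b>90)&(b-r>40)
print("holder z=.008");rect(mask(t,(222,165,45,80),blue),t,.008)
E
```

```text
shank top
  c [555.4 295.6] wh [127.2  18.4] ang 10.7 pts [[491.20001220703125, 292.8999938964844], [494.6000061035156, 274.79998779296875], [619.5999755859375, 298.3999938964844], [616.2000122070312, 316.5]]
  fitline [9.809000e-01 1.946000e-01 5.569716e+02 2.954706e+02] ang 11.22
shank side
  c [559.2 294.2] wh [124.5  17.8] ang 10.63 pts [[496.3999938964844, 291.3999938964844], [499.6000061035156, 273.8999938964844], [622.0, 296.8999938964844], [618.7000122070312, 314.3999938964844]]
  fitline [9.817000e-01 1.905000e-01 5.582420e+02 2.941593e+02] ang 10.98
red top
  c [684.4  25.3] wh [64.   9.3] ang 89.23 pts [[679.2999877929688, -6.599999904632568], [688.7000122070312, -6.699999809265137], [689.5, 57.29999923706055], [680.2000122070312, 57.400001525878906]]
  fitline [1.370000e-02 9.999000e-01 6.842912e+02 2.461470e+01] ang 89.22
red side
  c [689.3  15.2] wh [69.2 13. ] ang 89.45 pts [[682.5, -19.299999237060547], [695.5, -19.5], [696.0999755859375, 49.79999923706055], [683.2000122070312, 49.900001525878906]]
  fitline [ 2.400000e-03 -1.000000e+00  6.895962e+02  1.654180e+01] a
[... 227 characters left out ...]
625, 131.6999969482422], [584.5999755859375, 131.8000030517578]]
  fitline [1.740000e-02 9.998000e-01 5.877661e+02 2.757250e+01] ang 89.0
rest top on z=.01
  c [ 552.5 -315.5] wh [ 43.1 100.6] ang 6.87 pts [[525.0999755859375, -268.20001220703125], [537.0999755859375, -368.1000061035156], [580.0, -362.8999938964844], [567.9000244140625, -263.0]]
  fitline [ 3.273000e-01 -9.449000e-01  5.554775e+02 -3.117557e+02] ang -70.9
holder z=.008
  c [505.9 288.8] wh [211.1  78. ] ang 10.92 pts [[394.8999938964844, 307.20001220703125], [409.70001220703125, 230.5], [616.9000244140625, 270.5], [602.0999755859375, 347.1000061035156]]
  fitline [9.956000e-01 9.360000e-02 4.949584e+02 2.817612e+02] ang 5.37
```

```bash
python3 - <<'E'
from h import *
t=load("top0");s=load("side0")
q=np.array([[403.5,188.75],[427.5,184],[437,222],[413.25,227]])
P=plane(t,q,.010)*1000;print(P.round(1),[np.linalg.norm(P[i]-P[(i+1)%4]).round(1) for i in range(4)])
P=plane(t,[[439.75,183.75],[447.25,214.25]],.146)*1000;print(P.round(1))
A=np.hstack([crop(t,398,178,52,52,7.7),crop(s,338,122,44,52,7.7)])
cv2.imwrite("pics/c1.png",A);print(A.shape)
E
```

```text
[[ 557.7 -245.1   10. ]
 [ 572.5 -325.2   10. ]
 [ 446.1 -350.3   10. ]
 [ 430.7 -271.8   10. ]] [np.float64(81.5), np.float64(128.9), np.float64(80.0), np.float64(129.8)]
[[ 552.6 -317.9  146. ]
 [ 462.2 -335.1  146. ]]
(400, 739, 3)
```

View pics/c1.png

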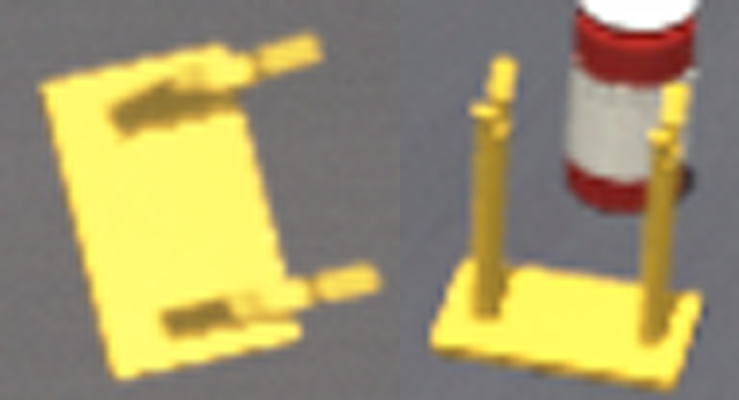

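```bash
python3 - <<'E'
from h import *
t=load("top0");s=load("side0")
a=np.radians(11.3);ex=np.array([np.cos(a),np.sin(a),0]);ey=np.array([-np.sin(a),np.cos(a),0]);o=np.array([501.8,-298.1,0])
for x in(45,-45):
  for y,z in((28,146),(22.5,146),(10.5,132),(10.5,118),(-10.5,118),(-10.5,132),(-22.5,146),(-28,146)):
    X=(o+ex*x+ey*y+[0,0,z])/1000
    print(x,y,z,((proj(t,X)[0]-[398,178])*7.7+3.5).round(0),((proj(s,X)[0]-[338,122])*7.7+[403.5,3.5]).round(0))
E
```

```text
45 28 146 [180.  81.] [491. 115.]
45 22.5 146 [194.  78.] [494. 109.]
45 10.5 132 [213.  77.] [498. 121.]
45 10.5 118 [202.  82.] [497. 144.]
45 -10.5 118 [254.  71.] [505. 123.]
45 -10.5 132 [266.  66.] [506. 100.]
45 -22.5 146 [308.  54.] [513.  65.]
45 -28 146 [322.  51.] [515.  60.]
-45 28 146 [237. 311.] [667. 141.]
-45 22.5 146 [251. 308.] [669. 135.]
-45 10.5 132 [270. 304.] [671. 147.]
-45 10.5 118 [258. 306.] [669. 170.]
-45 -10.5 118 [311. 295.] [677. 149.]
-45 -10.5 132 [323. 292.] [678. 126.]
-45 -22.5 146 [367. 283.] [685.  90.]
-45 -28 146 [381. 280.] [686.  85.]
```

Each point matches the sizes given: shank visible 127 mm, rest plate 130 × 80 mm, screen 212 mm wide.

| Part | Position (mm) | Angle |
|---|---|---|
| Bar bend | (612, 305) | 11° |
| Rest | (503, -298) | 11.3° |
| Screen | (588, 25) | -0.8° |

I'll move to above the bar now.

>>> play_rows:
  targets:
    - [0.18, -0.2, 0, 0, 0, 0.0126, 0]
    - [0.36, -0.4, 0, 0, 0, 0.0126, 0]
    - [0.54, -0.6, 0, 0, 0, 0.0126, 0]
    - [0.72, -0.8, 0, 0, 0, 0.0126, 0]
    - [0.9, -1, 0, 0, 0, 0.0126, 0]

```text
time_s: 0.52
position: [0.2199, -0.5374, 0.2305]
ee_rot: [-0.001, 0.995, 0.096, -0.0]
contact_force: [0.3, 0.5, -0.0]
finger_gap: 1.002
finger_force: 0.0
```

>>> play_rows:
  targets:
    - [0.2, -0.2, 0, 0, 0, 0, 0]
    - [0.4, -0.4, 0, 0, 0, 0, 0]
    - [0.6, -0.6, 0, 0, 0, 0, 0]
    - [0.8, -0.8, 0, 0, 0, 0, 0]
    - [1, -1, 0, 0, 0, 0, 0]

```text
time_s: 0.93
position: [0.299, -0.4201, 0.2308]
ee_rot: [-0.0, 0.995, 0.096, -0.0]
contact_force: [0.2, 0.2, -0.8]
finger_gap: 1.003
finger_force: 0.0
```

>>> play_rows:
  targets:
    - [0.2, -0.2, 0, 0, 0, 0, 0]
    - [0.4, -0.4, 0, 0, 0, 0, 0]
    - [0.6, -0.6, 0, 0, 0, 0, 0]
    - [0.8, -0.8, 0, 0, 0, 0, 0]
    - [1, -1, 0, 0, 0, 0, 0]

```text
time_s: 1.35
position: [0.3781, -0.303, 0.2309]
ee_rot: [-0.0, 0.995, 0.096, -0.0]
contact_force: [1.0, 0.6, -0.5]
finger_gap: 0.998
finger_force: 0.0
```

>>> play_rows:
  targets:
    - [0.2, -0.2, 0, 0, 0, 0, 0]
    - [0.4, -0.4, 0, 0, 0, 0, 0]
    - [0.6, -0.6, 0, 0, 0, 0, 0]
    - [0.8, -0.8, 0, 0, 0, 0, 0]
    - [1, -1, 0, 0, 0, 0, 0]

```text
time_s: 1.77
position: [0.4571, -0.1857, 0.2309]
ee_rot: [-0.0, 0.995, 0.096, -0.0]
contact_force: [-0.6, -0.5, 0.5]
finger_gap: 0.998
finger_force: 0.0
```

>>> play_rows:
  targets:
    - [0.2, -0.2, 0, 0, 0, 0, 0]
    - [0.4, -0.4, 0, 0, 0, 0, 0]
    - [0.6, -0.6, 0, 0, 0, 0, 0]
    - [0.8, -0.8, 0, 0, 0, 0, 0]
    - [1, -1, 0, 0, 0, 0, 0]

```text
time_s: 2.18
position: [0.5361, -0.0685, 0.2308]
ee_rot: [-0.0, 0.995, 0.096, -0.0]
contact_force: [-0.0, -0.0, -0.9]
finger_gap: 1.0
finger_force: 0.0
```

>>> play_rows:
  targets:
    - [0.1, -0.2, 0, 0, 0, 0, 0]
    - [0.2, -0.4, 0, 0, 0, 0, 0]
    - [0.3, -0.6, 0, 0, 0, 0, 0]
    - [0.4, -0.8, 0, 0, 0, 0, 0]
    - [0.5, -1, 0, 0, 0, 0, 0]

```text
time_s: 2.6
position: [0.5657, 0.039, 0.2307]
ee_rot: [-0.0, 0.995, 0.096, -0.001]
contact_force: [0.0, -0.5, 0.2]
finger_gap: 1.001
finger_force: 0.0
```

>>> play_rows:
  targets:
    - [0, -0.2, 0, 0, 0, 0, 0]
    - [0, -0.4, 0, 0, 0, 0, 0]
    - [0, -0.6, 0, 0, 0, 0, 0]
    - [0, -0.8, 0, 0, 0, 0, 0]
    - [0, -1, 0, 0, 0, 0, 0]

```text
time_s: 3.02
position: [0.5461, 0.1369, 0.2307]
ee_rot: [0.0, 0.995, 0.096, -0.001]
contact_force: [-0.0, -0.7, -0.6]
finger_gap: 1.0
finger_force: 0.0
```

>>> play_rows:
  targets:
    - [0, -0.2, 0, 0, 0, 0, 0]
    - [0, -0.4, 0, 0, 0, 0, 0]
    - [0, -0.6, 0, 0, 0, 0, 0]
    - [0, -0.8, 0, 0, 0, 0, 0]
    - [0, -1, 0, 0, 0, 0, 0]

```text
time_s: 3.43
position: [0.527, 0.2349, 0.2307]
ee_rot: [0.0, 0.995, 0.096, -0.001]
contact_force: [1.4, -0.3, -0.5]
finger_gap: 0.999
finger_force: 0.0
```

>>> play_rows:
  targets:
    - [0.06, -0.13, 0, 0, 0, 0, 0]
    - [0.12, -0.26, 0, 0, 0, 0, 0]
    - [0.18, -0.39, 0, 0, 0, 0, 0]
    - [0.235, -0.525, 0, 0, 0, 0, 0]
    - [0.235, -0.525, 0, 0, 0, 0, 0]
  grip_force: 60

```text
time_s: 3.85
position: [0.5416, 0.2926, 0.2311]
ee_rot: [-0.001, 0.995, 0.096, 0.0]
contact_force: [-0.3, 0.8, 0.0]
finger_gap: 0.997
finger_force: 0.0
```

>>> play_rows:
  targets:
    - [0, 0, 0.1, 0, 0, 0, 0]
    - [0, 0, 0.2, 0, 0, 0, 0]
    - [0, 0, 0.3, 0, 0, 0, 0]
    - [0, 0, 0.4, 0, 0, 0, 0]
    - [0, 0, 0.4, 0, 0, 0, 0]

```text
time_s: 4.27
position: [0.5387, 0.2886, 0.1873]
ee_rot: [0.001, 0.995, 0.096, -0.003]
contact_force: [-0.4, -0.0, -0.6]
finger_gap: 1.0
finger_force: 0.0
```

```bash
python3 - <<'E'
from h import *
from station import env
t=shot("top","top1");s=shot("side","side1");p=env.sense()["position"];print(p)
A=np.hstack([crop(t,200,140,90,110,4),crop(s,230,150,110,110,4)]);cv2.imwrite("pics/c2.png",A)
E
```

```text
[0.54000327 0.28938136 0.18996347]
```

View pics/c2.png

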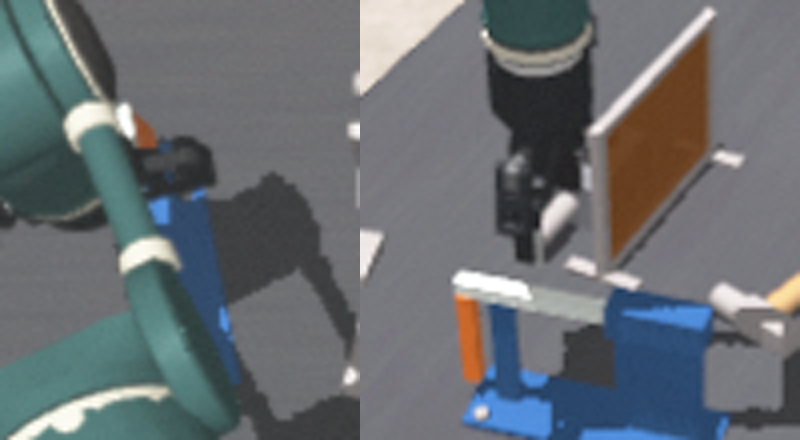

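The gripper sits above the shank, between the sleeve mouth at (608,300) and the fin at (505,350). I'll descend and grip.

>>> play_rows:
  targets:
    - [0, -0.01, 0.2, 0, 0, 0, 0]
    - [0, -0.01, 0.4, 0, 0, 0, 0]
    - [0, -0.01, 0.6, 0, 0, 0, 0]
    - [0, -0.01, 0.75, 0, 0, 0, 0]
    - [0, -0.01, 0.835, 0, 0, 0, 0]

```text
time_s: 4.78
position: [0.5398, 0.2906, 0.1063]
ee_rot: [0.0, 0.995, 0.096, -0.001]
contact_force: [-0.1, -0.1, -0.5]
finger_gap: 1.004
finger_force: 0.0
```

>>> play_rows:
  targets:
    - [0, 0, 0, 0, 0, 0, 0.5]
    - [0, 0, 0, 0, 0, 0, 0.9]
    - [0, 0, 0, 0, 0, 0, 1]
    - [0, 0, 0, 0, 0, 0, 1]
    - [0, 0, 0, 0, 0, 0, 1]

```text
time_s: 5.2
position: [0.5415, 0.2916, 0.1093]
ee_rot: [-0.0, 0.995, 0.096, 0.001]
contact_force: [0.7, -0.2, 0.7]
finger_gap: 0.294
finger_force: 0.0
```

>>> play_rows:
  targets:
    - [0, 0, 0, 0, 0, 0, 1]
    - [0, 0, 0, 0, 0, 0, 1]
    - [0, 0, 0, 0, 0, 0, 1]
    - [0, 0, 0, 0, 0, 0, 1]
    - [0, 0, 0, 0, 0, 0, 1]

```text
time_s: 5.62
position: [0.5413, 0.2915, 0.1091]
ee_rot: [-0.0, 0.995, 0.096, 0.001]
contact_force: [-1.2, -0.2, 6.2]
finger_gap: 0.153
finger_force: 59.3
```

Gripped, with a gap of about 13 mm. I'll draw it straight out.

>>> play_rows:
  targets:
    - [0.05, 0, -0.01, 0, 0, 0, 1]
    - [0.15, 0, -0.01, 0, 0, 0, 1]
    - [0.25, 0, -0.01, 0, 0, 0, 1]
    - [0.35, 0, -0.01, 0, 0, 0, 1]
    - [0.45, 0, -0.01, 0, 0, 0, 1]

```text
time_s: 6.03
position: [0.5853, 0.2999, 0.1091]
ee_rot: [0.0, 0.995, 0.096, -0.0]
contact_force: [-4.7, -1.2, 6.2]
finger_gap: 0.147
finger_force: 59.4
```

>>> play_rows:
  targets:
    - [0.1, 0, 0, 0, 0, 0, 1]
    - [0.2, 0, 0, 0, 0, 0, 1]
    - [0.3, 0, 0, 0, 0, 0, 1]
    - [0.4, 0, 0, 0, 0, 0, 1]
    - [0.5, 0, 0, 0, 0, 0, 1]

```text
time_s: 6.45
position: [0.6345, 0.3093, 0.1085]
ee_rot: [0.0, 0.995, 0.096, -0.0]
contact_force: [-3.0, -0.4, 2.9]
finger_gap: 0.15
finger_force: 59.2
```

>>> play_rows:
  targets:
    - [0.05, 0, 0, 0, 0, 0, 1]
    - [0.1, 0, 0, 0, 0, 0, 1]
    - [0.1, 0, 0, 0, 0, 0, 1]
    - [0.1, 0, 0, 0, 0, 0, 1]
    - [0.1, 0, 0, 0, 0, 0, 1]

```text
time_s: 6.87
position: [0.6442, 0.3113, 0.1088]
ee_rot: [-0.0, 0.995, 0.096, 0.001]
contact_force: [0.8, -0.2, 0.4]
finger_gap: 0.155
finger_force: 58.9
```

```bash
python3 - <<'E'
from h import *
from station import env
s=shot("side","side2");p=env.sense();print(p["position"],p["contact_force"],p["wrist_torque"])
cv2.imwrite("pics/c3.png",crop(s,200,140,160,130,4))
E
```

```text
[0.64388877 0.31120403 0.10873432] [0.76663784 0.17757268 1.14603668] [-0.00650249  0.00988136  0.00191262]
```

View pics/c3.png

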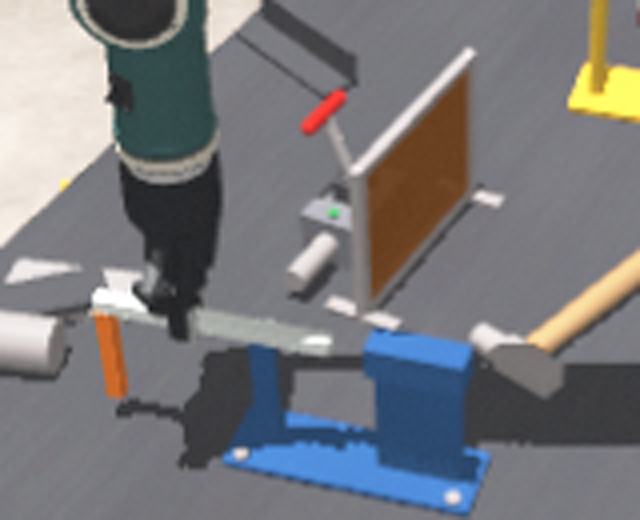

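The bar is free and level: its tail at (325,340) is clear of the sleeve mouth. I'll lift it and carry it high over to the rest.

>>> play_rows:
  targets:
    - [0, 0, -0.1, 0, 0, 0, 1]
    - [0, 0, -0.3, 0, 0, 0, 1]
    - [0, 0, -0.5, 0, 0, 0, 1]
    - [0, 0, -0.7, 0, 0, 0, 1]
    - [0, 0, -0.9, 0, 0, 0, 1]

```text
time_s: 7.33
position: [0.6425, 0.311, 0.1992]
ee_rot: [0.0, 0.995, 0.096, -0.001]
contact_force: [-0.2, -0.2, -1.4]
finger_gap: 0.149
finger_force: 58.4
```

>>> play_rows:
  targets:
    - [0, 0, -0.2, 0, 0, 0, 1]
    - [0, 0, -0.4, 0, 0, 0, 1]
    - [0, 0, -0.6, 0, 0, 0, 1]
    - [0, 0, -0.8, 0, 0, 0, 1]
    - [0, 0, -0.9, 0, 0, 0, 1]

```text
time_s: 7.75
position: [0.6438, 0.3115, 0.2921]
ee_rot: [-0.0, 0.995, 0.096, 0.001]
contact_force: [-0.9, 0.1, -1.1]
finger_gap: 0.152
finger_force: 58.4
```

>>> play_rows:
  targets:
    - [-0.05, 0.12, 0, 0, 0, 0, 1]
    - [-0.14, 0.32, 0, 0, 0, 0, 1]
    - [-0.23, 0.52, 0, 0, 0, 0, 1]
    - [-0.32, 0.72, 0, 0, 0, 0, 1]
    - [-0.42, 0.95, 0, 0, 0, 0, 1]

```text
time_s: 8.17
position: [0.6187, 0.2083, 0.2864]
ee_rot: [0.0, 0.995, 0.096, -0.002]
contact_force: [0.3, -0.7, -1.7]
finger_gap: 0.15
finger_force: 58.6
```

>>> play_rows:
  targets:
    - [-0.08, 0.19, 0, 0, 0, 0, 1]
    - [-0.17, 0.38, 0, 0, 0, 0, 1]
    - [-0.25, 0.57, 0, 0, 0, 0, 1]
    - [-0.34, 0.76, 0, 0, 0, 0, 1]
    - [-0.42, 0.95, 0, 0, 0, 0, 1]

```text
time_s: 8.58
position: [0.5953, 0.1066, 0.2866]
ee_rot: [0.0, 0.995, 0.096, -0.002]
contact_force: [-0.4, 0.0, -0.9]
finger_gap: 0.15
finger_force: 58.6
```

>>> play_rows:
  targets:
    - [-0.08, 0.19, 0, 0, 0, 0, 1]
    - [-0.17, 0.38, 0, 0, 0, 0, 1]
    - [-0.25, 0.57, 0, 0, 0, 0, 1]
    - [-0.34, 0.76, 0, 0, 0, 0, 1]
    - [-0.42, 0.95, 0, 0, 0, 0, 1]

```text
time_s: 9.0
position: [0.5721, 0.0057, 0.2867]
ee_rot: [0.0, 0.995, 0.096, -0.002]
contact_force: [-0.6, -0.0, -2.8]
finger_gap: 0.147
finger_force: 58.6
```

>>> play_rows:
  targets:
    - [-0.08, 0.19, 0, 0, 0, 0, 1]
    - [-0.17, 0.38, 0, 0, 0, 0, 1]
    - [-0.25, 0.57, 0, 0, 0, 0, 1]
    - [-0.34, 0.76, 0, 0, 0, 0, 1]
    - [-0.42, 0.95, 0, 0, 0, 0, 1]

```text
time_s: 9.42
position: [0.5489, -0.0952, 0.2866]
ee_rot: [-0.0, 0.995, 0.096, -0.002]
contact_force: [0.4, -0.1, -2.2]
finger_gap: 0.151
finger_force: 58.6
```

>>> play_rows:
  targets:
    - [-0.08, 0.19, 0, 0, 0, 0, 1]
    - [-0.17, 0.38, 0, 0, 0, 0, 1]
    - [-0.25, 0.57, 0, 0, 0, 0, 1]
    - [-0.34, 0.76, 0, 0, 0, 0, 1]
    - [-0.42, 0.95, 0, 0, 0, 0, 1]

```text
time_s: 9.83
position: [0.5258, -0.1961, 0.2867]
ee_rot: [-0.001, 0.995, 0.096, -0.002]
contact_force: [0.7, 0.5, -0.9]
finger_gap: 0.151
finger_force: 58.6
```

>>> play_rows:
  targets:
    - [-0.08, 0.19, 0, 0, 0, 0, 1]
    - [-0.17, 0.38, 0, 0, 0, 0, 1]
    - [-0.25, 0.57, 0, 0, 0, 0, 1]
    - [-0.34, 0.76, 0, 0, 0, 0, 1]
    - [-0.42, 0.95, 0, 0, 0, 0, 1]

```text
time_s: 10.25
position: [0.5027, -0.2971, 0.2866]
ee_rot: [-0.001, 0.995, 0.096, -0.002]
contact_force: [0.4, 0.5, -1.7]
finger_gap: 0.148
finger_force: 58.6
```

>>> play_rows:
  targets:
    - [0, 0, 0, 0, 0, 0, 1]
    - [0, 0, 0, 0, 0, 0, 1]
    - [0, 0, 0, 0, 0, 0, 1]
    - [0, 0, 0, 0, 0, 0, 1]
    - [0, 0, 0, 0, 0, 0, 1]

```text
time_s: 10.67
position: [0.505, -0.2955, 0.2884]
ee_rot: [-0.0, 0.995, 0.096, -0.0]
contact_force: [-0.8, -0.1, -1.9]
finger_gap: 0.147
finger_force: 58.7
```

>>> play_rows:
  targets:
    - [0.01, 0.02, 0.2, 0, 0, 0, 1]
    - [0.01, 0.02, 0.4, 0, 0, 0, 1]
    - [0.01, 0.02, 0.6, 0, 0, 0, 1]
    - [0.01, 0.02, 0.8, 0, 0, 0, 1]
    - [0.01, 0.02, 1, 0, 0, 0, 1]

```text
time_s: 11.08
position: [0.5068, -0.2974, 0.1881]
ee_rot: [0.0, 0.995, 0.097, 0.0]
contact_force: [0.7, -0.1, -1.6]
finger_gap: 0.155
finger_force: 58.8
```

>>> play_rows:
  targets:
    - [0, 0, 0.1, 0, 0, 0, 1]
    - [0, 0, 0.2, 0, 0, 0, 1]
    - [0, 0, 0.3, 0, 0, 0, 1]
    - [0, 0, 0.3, 0, 0, 0, 1]
    - [0, 0, 0.3, 0, 0, 0, 1]

```text
time_s: 11.5
position: [0.5066, -0.2981, 0.1588]
ee_rot: [-0.0, 0.995, 0.096, -0.0]
contact_force: [-0.2, 0.1, -1.6]
finger_gap: 0.15
finger_force: 58.7
```

```bash
python3 - <<'E'
from h import *
from station import env
t=shot("top","top3");s=shot("side","side3");p=env.sense();print(p["position"],p["contact_force"])
cv2.imwrite("pics/c4.png",np.hstack([crop(t,385,140,70,95,5),crop(s,320,90,80,95,5)]))
E
```

```text
[ 0.50724566 -0.29866808  0.15997215] [ 0.32689509  0.04710713 -1.29136625]
```

View pics/c4.png

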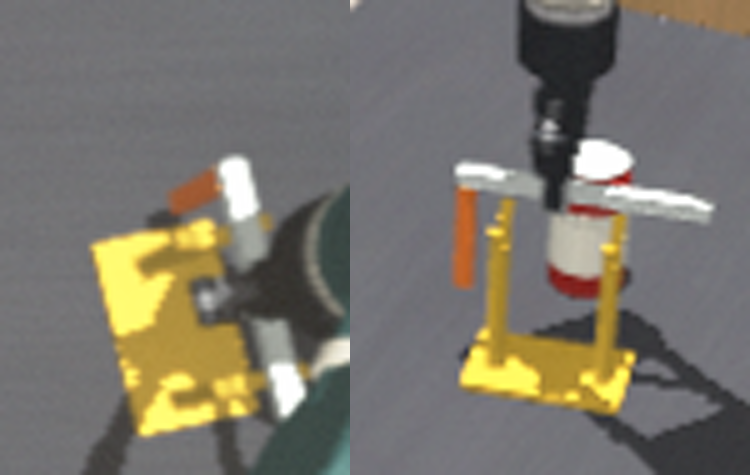

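The bar is level above the forks with its leg in front of the far fork. I'll check the lateral offset numerically.

```bash
python3 - <<'E'
from h import *
t=load("top3");s=load("side3")
a=np.radians(11.3);o=np.array([503.5,-298.]);R=np.array([[np.cos(a),np.sin(a)],[-np.sin(a),np.cos(a)]])
for nm,f,(x,y,w,h),z in(("top",t,(425,168,16,22),.183),("topT",t,(434,204,14,24),.183),("side",s,(408,120,22,12),.183),("sideT",s,(440,124,24,14),.183)):
    P=f["pixels"][y:y+h,x:x+w].astype(int);m=(P.min(2)>125)&(np.ptp(P,axis=2)<35)
    if nm=="side":m=(P.min(2)>185)
    v,u=np.nonzero(m);p=plane(f,np.c_[u+x,v+y],z)[:,:2]*1000
    r=(p-o)@R.T;print(nm,len(r),r.mean(0).round(1),r.min(0).round(1),r.max(0).round(1))
E
```

```text
top 132 [57.1  1.4] [28.4 -9.6] [83.7 12.7]
topT 112 [-41.1   2.4] [-68.3 -14.6] [-13.2  11.6]Traceback (most recent call last):
  File "<stdin>", line 7, in <module>
  File "h.py", line 13, in plane
    c,d=ray(f,uv);return c+d*((z-c[2])/d[:,2])[:,None]
        ~~~^^^^^^
  File "h.py", line 10, in ray
    p=cv2.undistortPoints(uv[:,None],K,np.array([float(f["k1"]),0,0,0]))[:,0]
      ~~~~~~~~~~~~~~~~~~~^^^^^^^^^^^^^^^^^^^^^^^^^^^^^^^^^^^^^^^^^^^^^^^
cv2.error: OpenCV(4.12.0) /io/opencv/modules/calib3d/src/undistort.dispatch.cpp:347: error: (-215:Assertion failed) CV_IS_MAT(_src) && CV_IS_MAT(_dst) && (_src->rows == 1 || _src->cols == 1) && (_dst->rows == 1 || _dst->cols == 1) && _src->cols + _src->rows - 1 == _dst->rows + _dst->cols - 1 && (CV_MAT_TYPE(_src->type) == CV_32FC2 || CV_MAT_TYPE(_src->type) == CV_64FC2) && (CV_MAT_TYPE(_dst->type) == CV_32FC2 || CV_MAT_TYPE(_dst->type) == CV_64FC2) in function 'cvUndistortPointsInternal'
```

Laterally it is centred to about 1–2 mm, so I'll lower it.

>>> play_rows:
  targets:
    - [0, 0, 0.15, 0, 0, 0, 1]
    - [0, 0, 0.25, 0, 0, 0, 1]
    - [0, 0, 0.33, 0, 0, 0, 1]
    - [0, 0, 0.4, 0, 0, 0, 1]
    - [0, 0, 0.4, 0, 0, 0, 1]

```text
time_s: 12.02
position: [0.5053, -0.2975, 0.1168]
ee_rot: [-0.001, 0.995, 0.096, -0.001]
contact_force: [-0.9, 0.4, -1.7]
finger_gap: 0.152
finger_force: 58.7
```

>>> play_rows:
  targets:
    - [0, 0, 0.03, 0, 0, 0, 1]
    - [0, 0, 0.06, 0, 0, 0, 1]
    - [0, 0, 0.09, 0, 0, 0, 1]
    - [0, 0, 0.1, 0, 0, 0, 1]
    - [0, 0, 0.1, 0, 0, 0, 1]

```text
time_s: 12.43
position: [0.5067, -0.2983, 0.1091]
ee_rot: [0.0, 0.995, 0.096, 0.0]
contact_force: [-0.3, -0.3, -1.8]
finger_gap: 0.15
finger_force: 58.9
```

>>> play_rows:
  targets:
    - [0, 0, 0.01, 0, 0, 0, 1]
    - [0, 0, 0.015, 0, 0, 0, 1]
    - [0, 0, 0.02, 0, 0, 0, 1]
    - [0, 0, 0.02, 0, 0, 0, 1]
    - [0, 0, 0.02, 0, 0, 0, 1]

```text
time_s: 12.85
position: [0.5068, -0.2984, 0.109]
ee_rot: [0.0, 0.995, 0.096, 0.0]
contact_force: [-4.4, 2.6, 9.2]
finger_gap: 0.152
finger_force: 60.3
```

>>> play_rows:
  targets:
    - [0, 0, 0, 0, 0, 0, 0.7]
    - [0, 0, 0, 0, 0, 0, 0.4]
    - [0, 0, 0, 0, 0, 0, 0.2]
    - [0, 0, 0, 0, 0, 0, 0.2]
    - [0, 0, 0, 0, 0, 0, 0.2]

```text
time_s: 13.27
position: [0.5064, -0.2982, 0.1065]
ee_rot: [-0.0, 0.995, 0.096, -0.0]
contact_force: [-0.2, 0.1, -0.6]
finger_gap: 0.799
finger_force: 0.0
```

>>> play_rows:
  targets:
    - [0, 0, 0, 0, 0, 0, 0.2]
    - [0, 0, -0.1, 0, 0, 0, 0.2]
    - [0, 0, -0.3, 0, 0, 0, 0.2]
    - [0, 0, -0.5, 0, 0, 0, 0.2]
    - [0, 0, -0.7, 0, 0, 0, 0.2]

```text
time_s: 13.68
position: [0.5063, -0.2981, 0.1779]
ee_rot: [-0.0, 0.995, 0.096, -0.0]
contact_force: [-0.3, -0.2, -0.5]
finger_gap: 0.799
finger_force: 0.0
```

>>> play_rows:
  targets:
    - [-0.2, 0, -0.1, 0, 0, 0, 0.2]
    - [-0.4, 0, -0.1, 0, 0, 0, 0.2]
    - [-0.6, 0, -0.1, 0, 0, 0, 0.2]
    - [-0.8, 0, -0.1, 0, 0, 0, 0.2]
    - [-0.9, 0, -0.1, 0, 0, 0, 0.2]

```text
time_s: 14.1
position: [0.4165, -0.3156, 0.1875]
ee_rot: [0.0, 0.995, 0.096, -0.0]
contact_force: [-0.2, -0.4, -0.9]
finger_gap: 0.804
finger_force: 0.0
```

```bash
python3 - <<'E'
from h import *
from station import env
t=shot("top","top4");s=shot("side","side4");p=env.sense();print(p["position"],p["contact_force"])
cv2.imwrite("pics/c5.png",np.hstack([crop(t,385,140,70,95,5),crop(s,320,90,80,95,5)]))
a=np.radians(11.3);o=np.array([503.5,-298.]);R=np.array([[np.cos(a),np.sin(a)],[-np.sin(a),np.cos(a)]])
x,y,w,h=420,168,20,40;P=t["pixels"][y:y+h,x:x+w].astype(int);m=(P.min(2)>125)&(np.ptp(P,axis=2)<35)
v,u=np.nonzero(m);r=(plane(t,np.c_[u+x,v+y],.132)[:,:2]*1000-o)@R.T
print(len(r),r.mean(0),r.min(0),r.max(0),cv2.fitLine(r.astype(np.float32),cv2.DIST_L2,0,.01,.01).ravel())
E
```

```text
[ 0.41711391 -0.31571411  0.18731566] [ 0.31164933 -0.10067192 -0.33787138]
233 [31.94017245 -0.69872618] [-20.64839533 -10.92221891] [83.87958861 10.98996037] [ 9.9977773e-01  2.1082135e-02  3.1940172e+01 -6.9872618e-01]
```

View pics/c5.png

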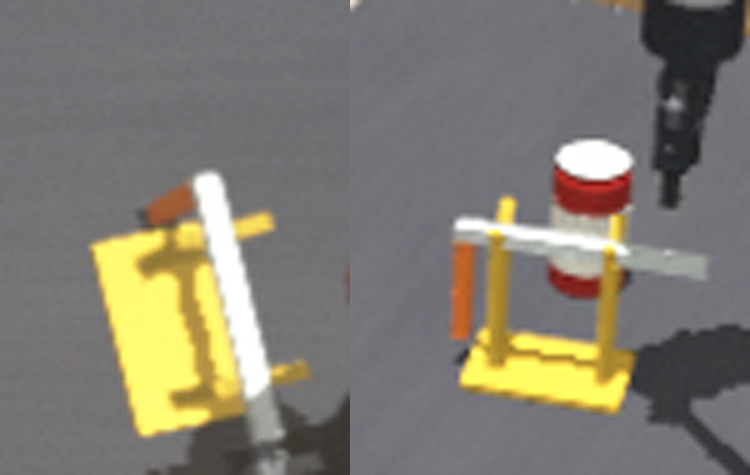

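The bar lies in both slots with its leg in front of the far fork and its tail free. The hand is above the tail at bar x ≈ -164. I'll regrip there with 120 N.

>>> play_rows:
  targets:
    - [0, 0, 0.2, 0, 0, 0, 0.2]
    - [0, 0, 0.4, 0, 0, 0, 0.2]
    - [0, 0, 0.6, 0, 0, 0, 0.2]
    - [0, 0, 0.74, 0, 0, 0, 0.2]
    - [0, 0, 0.79, 0, 0, 0, 0.2]
  grip_force: 120

```text
time_s: 14.62
position: [0.4178, -0.3141, 0.1054]
ee_rot: [-0.001, 0.995, 0.096, -0.001]
contact_force: [-0.1, -0.1, -0.6]
finger_gap: 0.805
finger_force: 0.0
```

>>> play_rows:
  targets:
    - [0, 0, 0, 0, 0, 0, 0.6]
    - [0, 0, 0, 0, 0, 0, 0.9]
    - [0, 0, 0, 0, 0, 0, 1]
    - [0, 0, 0, 0, 0, 0, 1]
    - [0, 0, 0, 0, 0, 0, 1]

```text
time_s: 15.03
position: [0.4191, -0.316, 0.1093]
ee_rot: [0.001, 0.995, 0.096, 0.001]
contact_force: [-0.8, 0.7, 5.0]
finger_gap: 0.14
finger_force: 117.2
```

>>> play_rows:
  targets:
    - [0, 0, 0, 0, 0, 0, 1]
    - [0, 0, 0, 0, 0, 0, 1]
    - [0, 0, 0, 0, 0, 0, 1]
    - [0, 0, 0, 0, 0, 0, 1]
    - [0, 0, 0, 0, 0, 0, 1]

```text
time_s: 15.45
position: [0.4191, -0.316, 0.1092]
ee_rot: [0.001, 0.995, 0.096, 0.001]
contact_force: [-0.5, 1.4, 6.0]
finger_gap: 0.135
finger_force: 117.3
```

>>> play_rows:
  targets:
    - [0, 0, -0.1, 0, 0, 0, 1]
    - [0, 0, -0.3, 0, 0, 0, 1]
    - [0, 0, -0.5, 0, 0, 0, 1]
    - [0, 0, -0.7, 0, 0, 0, 1]
    - [0, 0, -0.9, 0, 0, 0, 1]

```text
time_s: 15.87
position: [0.4173, -0.315, 0.1983]
ee_rot: [-0.0, 0.995, 0.096, -0.001]
contact_force: [-0.2, 0.2, -2.3]
finger_gap: 0.135
finger_force: 117.2
```

>>> play_rows:
  targets:
    - [0, 0, -0.2, 0, 0, 0, 1]
    - [0, 0, -0.4, 0, 0, 0, 1]
    - [0, 0, -0.6, 0, 0, 0, 1]
    - [0, 0, -0.8, 0, 0, 0, 1]
    - [0, 0, -0.9, 0, 0, 0, 1]

```text
time_s: 16.28
position: [0.4184, -0.3159, 0.2905]
ee_rot: [0.001, 0.995, 0.096, 0.001]
contact_force: [0.1, -1.3, -1.1]
finger_gap: 0.137
finger_force: 117.3
```

>>> play_rows:
  targets:
    - [0.1, -0.1, 0, 0, 0, 0.01, 1]
    - [0.22, -0.22, 0, 0, 0, 0.025, 1]
    - [0.35, -0.35, 0, 0, 0, 0.04, 1]
    - [0.48, -0.48, 0, 0, 0, 0.055, 1]
    - [0.6, -0.6, 0, 0, 0, 0.0656, 1]

```text
time_s: 16.7
position: [0.4652, -0.244, 0.2869]
ee_rot: [-0.0, 1.0, -0.008, -0.001]
contact_force: [0.2, 0.1, -1.6]
finger_gap: 0.133
finger_force: 117.3
```

>>> play_rows:
  targets:
    - [0.06, -0.17, 0, 0, 0, 0, 1]
    - [0.12, -0.34, 0, 0, 0, 0, 1]
    - [0.18, -0.51, 0, 0, 0, 0, 1]
    - [0.24, -0.68, 0, 0, 0, 0, 1]
    - [0.3, -0.85, 0, 0, 0, 0, 1]

```text
time_s: 17.12
position: [0.4962, -0.1594, 0.2868]
ee_rot: [-0.0, 1.0, -0.007, -0.001]
contact_force: [0.1, -0.4, -1.1]
finger_gap: 0.134
finger_force: 117.3
```

>>> play_rows:
  targets:
    - [0.06, -0.17, 0, 0, 0, 0, 1]
    - [0.12, -0.34, 0, 0, 0, 0, 1]
    - [0.18, -0.51, 0, 0, 0, 0, 1]
    - [0.24, -0.68, 0, 0, 0, 0, 1]
    - [0.3, -0.85, 0, 0, 0, 0, 1]

```text
time_s: 17.53
position: [0.5273, -0.075, 0.2868]
ee_rot: [-0.0, 1.0, -0.007, -0.001]
contact_force: [0.3, -0.2, -1.7]
finger_gap: 0.136
finger_force: 117.3
```

>>> play_rows:
  targets:
    - [0.07, -0.2, 0, 0, 0, 0, 1]
    - [0.14, -0.4, 0, 0, 0, 0, 1]
    - [0.21, -0.6, 0, 0, 0, 0, 1]
    - [0.28, -0.83, 0, 0, 0, 0, 1]
    - [0.28, -0.83, 0, 0, 0, 0, 1]

```text
time_s: 17.95
position: [0.5572, 0.0102, 0.2867]
ee_rot: [-0.001, 1.0, -0.006, -0.001]
contact_force: [0.1, -0.6, -1.2]
finger_gap: 0.134
finger_force: 117.5
```

>>> play_rows:
  targets:
    - [0, 0, 0, 0, 0, 0, 1]
    - [0, 0, 0, 0, 0, 0, 1]
    - [0, 0, 0, 0, 0, 0, 1]
    - [0, 0, 0, 0, 0, 0, 1]
    - [0, 0, 0, 0, 0, 0, 1]

```text
time_s: 18.37
position: [0.5568, 0.0059, 0.2878]
ee_rot: [0.0, 1.0, -0.008, -0.0]
contact_force: [-0.3, 0.6, -1.9]
finger_gap: 0.134
finger_force: 117.5
```

```bash
python3 - <<'E'
from h import *
from station import env
t=shot("top","top5");s=shot("side","side5");p=env.sense();print(p["position"],p["ee_rot"],p["contact_force"],p["finger_gap"])
cv2.imwrite("pics/c6.png",np.hstack([crop(t,275,80,100,130,4),crop(s,230,70,100,130,4)]))
# shank far end / leg tip
for n,f,roi in(("top",t,(275,80,100,130)),("side",s,(230,70,100,110))):
    x,y,w,h=roi;P=f["pixels"][y:y+h,x:x+w].astype(int);r,g,b=P[...,0],P[...,1],P[...,2]
    m=(r>130)&(r-g>60)&(g-b>15)&(g>50)
    k,l,st,c=cv2.connectedComponentsWithStats(m.astype(np.uint8));print(n,[(st[i]+[x,y,0,0,0]).tolist() for i in range(1,k) if st[i,4]>15])
E
```

```text
[0.55694506 0.00608587 0.28785276] [ 2.72060608e-05  9.99972553e-01 -7.40884480e-03  2.59506201e-05] [ 0.12213494 -0.29437093 -1.54794519] 0.13161462425248366
top []
side [[271, 124, 6, 23, 103]]
```

View pics/c6.png

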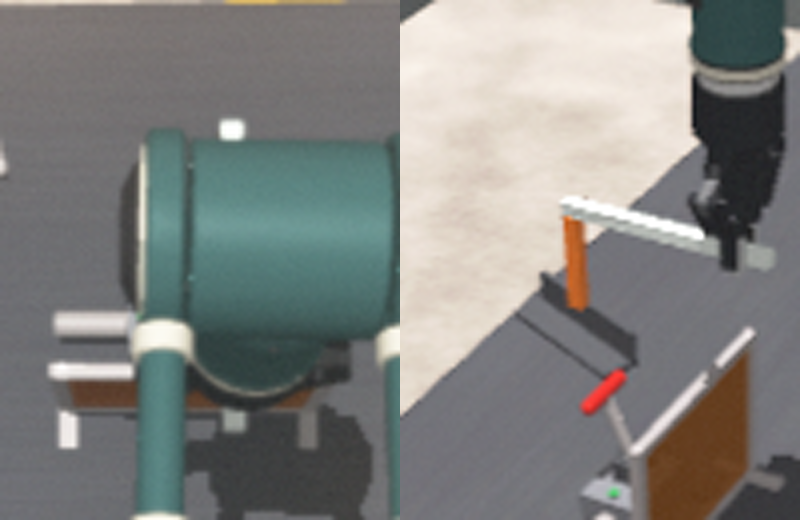

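The bar is level over the screen with the leg beyond the crossbar. I'll check the leg tip's position, then descend.

```bash
python3 - <<'E'
from h import *
t=load("top5");s=load("side5")
print(tri(t,[332.5,112],s,[271.3,120.5]))
b=np.array([.5569+.1625,.0061-.0024,.287+.016])
print("pred bend/tip",proj(s,b),proj(s,b-[0,0,.1]),proj(t,b+[.007,0,.007]),"obs tip 274,147; top front 333,~110")
print(plane(s,[[274,147]],.203))
E
```

```text
(array([0.72144668, 0.0055952 , 0.30590801]), np.float64(0.004221153819555054))
pred bend/tip [[272.72674146 121.29741691]] [[274.14392122 145.74487873]] [[332.98967324 108.78969558]] obs tip 274,147; top front 333,~110
[[0.71565086 0.01102299 0.203     ]]
```

>>> play_rows:
  targets:
    - [0, 0, 0.12, 0, 0, 0, 1]
    - [0, 0, 0.3, 0, 0, 0, 1]
    - [0, 0, 0.5, 0, 0, 0, 1]
    - [0, 0, 0.65, 0, 0, 0, 1]
    - [0, 0, 0.8, 0, 0, 0, 1]

```text
time_s: 18.88
position: [0.5563, 0.0065, 0.2057]
ee_rot: [-0.0, 1.0, -0.007, -0.001]
contact_force: [0.3, 0.4, -1.7]
finger_gap: 0.133
finger_force: 117.5
```

>>> play_rows:
  targets:
    - [0, 0, 0.1, 0, 0, 0, 1]
    - [0, 0, 0.18, 0, 0, 0, 1]
    - [0, 0, 0.26, 0, 0, 0, 1]
    - [0, 0, 0.26, 0, 0, 0, 1]
    - [0, 0, 0.26, 0, 0, 0, 1]

```text
time_s: 19.3
position: [0.5571, 0.0067, 0.1816]
ee_rot: [-0.0, 1.0, -0.007, -0.0]
contact_force: [0.3, -0.4, -2.4]
finger_gap: 0.137
finger_force: 117.5
```

>>> play_rows:
  targets:
    - [-0.06, 0, 0, 0, 0, 0, 1]
    - [-0.12, 0, 0, 0, 0, 0, 1]
    - [-0.18, 0, 0, 0, 0, 0, 1]
    - [-0.24, 0, 0, 0, 0, 0, 1]
    - [-0.3, 0, 0, 0, 0, 0, 1]

```text
time_s: 19.72
position: [0.5276, 0.0071, 0.1829]
ee_rot: [0.0, 1.0, -0.007, 0.002]
contact_force: [2.8, 0.1, -0.9]
finger_gap: 0.135
finger_force: 117.5
```

>>> play_rows:
  targets:
    - [-0.06, 0, 0, 0, 0, 0, 1]
    - [-0.12, 0, 0, 0, 0, 0, 1]
    - [-0.18, 0, 0, 0, 0, 0, 1]
    - [-0.24, 0, 0, 0, 0, 0, 1]
    - [-0.3, 0, 0, 0, 0, 0, 1]

```text
time_s: 20.13
position: [0.4963, 0.0076, 0.1817]
ee_rot: [-0.0, 1.0, -0.007, -0.0]
contact_force: [0.8, 0.2, -0.5]
finger_gap: 0.137
finger_force: 117.5
```

>>> play_rows:
  targets:
    - [-0.05, 0, 0, 0, 0, 0, 1]
    - [-0.1, 0, 0, 0, 0, 0, 1]
    - [-0.15, 0, 0, 0, 0, 0, 1]
    - [-0.2, 0, 0, 0, 0, 0, 1]
    - [-0.2, 0, 0, 0, 0, 0, 1]

```text
time_s: 20.55
position: [0.4755, 0.0079, 0.1813]
ee_rot: [-0.0, 1.0, -0.007, -0.001]
contact_force: [-0.3, -0.5, -1.6]
finger_gap: 0.134
finger_force: 117.5
```

>>> play_rows:
  targets:
    - [-0.02, 0, 0, 0, 0, 0, 1]
    - [-0.04, 0, 0, 0, 0, 0, 1]
    - [-0.06, 0, 0, 0, 0, 0, 1]
    - [-0.08, 0, 0, 0, 0, 0, 1]
    - [-0.08, 0, 0, 0, 0, 0, 1]

```text
time_s: 20.97
position: [0.4707, 0.0079, 0.1822]
ee_rot: [-0.0, 1.0, -0.007, 0.002]
contact_force: [7.0, 0.4, -5.1]
finger_gap: 0.133
finger_force: 117.4
```

```bash
python3 - <<'E'
from h import *
from station import env
s=shot("side","side6");p=env.sense();print(p["position"],p["contact_force"])
P=s["pixels"][150:185,262:330].astype(int);r,g,b=P[...,0],P[...,1],P[...,2];v,u=np.nonzero((r>140)&(g<90)&(b<90))
print("red",len(u),plane(s,[[u.mean()+262,v.mean()+150]],.126))
cv2.imwrite("pics/c7.png",crop(s,230,100,130,110,5))
E
```

```text
[0.47071398 0.00790327 0.18222375] [ 4.98540863  0.40321346 -4.27782562]
red 11 [[ 0.63935577 -0.01636053  0.126     ]]
```

View pics/c7.png

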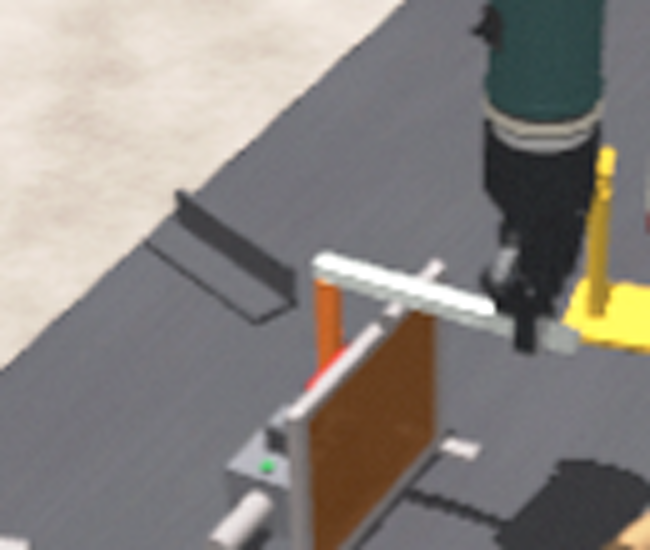

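The force rose to about 7 N at the expected end position (leg inner face at screen x ≈ 38 mm), so the lever is on its stop. I'll unhook, lift and return to the rest.

>>> play_rows:
  targets:
    - [0.05, 0, 0, 0, 0, 0, 1]
    - [0.11, 0, 0, 0, 0, 0, 1]
    - [0.18, 0, 0, 0, 0, 0, 1]
    - [0.25, 0, 0, 0, 0, 0, 1]
    - [0.25, 0, 0, 0, 0, 0, 1]

```text
time_s: 21.43
position: [0.4957, 0.0075, 0.1819]
ee_rot: [-0.0, 1.0, -0.007, 0.0]
contact_force: [-0.2, -0.9, -1.9]
finger_gap: 0.137
finger_force: 117.8
```

>>> play_rows:
  targets:
    - [0, 0, -0.2, 0, 0, 0, 1]
    - [0, 0, -0.4, 0, 0, 0, 1]
    - [0, 0, -0.6, 0, 0, 0, 1]
    - [0, 0, -0.8, 0, 0, 0, 1]
    - [0, 0, -1, 0, 0, 0, 1]

```text
time_s: 21.85
position: [0.4938, 0.0076, 0.2825]
ee_rot: [0.0, 1.0, -0.007, -0.001]
contact_force: [-0.2, 0.5, -2.6]
finger_gap: 0.13
finger_force: 117.8
```

>>> play_rows:
  targets:
    - [-0.05, 0.18, -0.02, 0, 0, 0, 1]
    - [-0.1, 0.36, -0.04, 0, 0, 0, 1]
    - [-0.15, 0.54, -0.06, 0, 0, 0, 1]
    - [-0.19, 0.72, -0.06, 0, 0, 0, 1]
    - [-0.23, 0.9, -0.06, 0, 0, 0, 1]

```text
time_s: 22.27
position: [0.4695, -0.0828, 0.2879]
ee_rot: [0.0, 1.0, -0.007, -0.0]
contact_force: [-0.5, 0.1, -1.7]
finger_gap: 0.132
finger_force: 117.9
```

>>> play_rows:
  targets:
    - [-0.05, 0.18, 0, 0, 0, 0, 1]
    - [-0.1, 0.36, 0, 0, 0, 0, 1]
    - [-0.15, 0.54, 0, 0, 0, 0, 1]
    - [-0.19, 0.72, 0, 0, 0, 0, 1]
    - [-0.23, 0.9, 0, 0, 0, 0, 1]

```text
time_s: 22.68
position: [0.4451, -0.1726, 0.2876]
ee_rot: [-0.0, 1.0, -0.007, -0.0]
contact_force: [-0.1, 0.0, -2.3]
finger_gap: 0.139
finger_force: 117.9
```

>>> play_rows:
  targets:
    - [-0.05, 0.18, 0, 0, 0, 0, 1]
    - [-0.1, 0.36, 0, 0, 0, 0, 1]
    - [-0.15, 0.54, 0, 0, 0, 0, 1]
    - [-0.19, 0.72, 0, 0, 0, 0, 1]
    - [-0.23, 0.9, 0, 0, 0, 0, 1]

```text
time_s: 23.1
position: [0.4208, -0.2623, 0.2876]
ee_rot: [-0.0, 1.0, -0.007, -0.0]
contact_force: [0.8, 0.0, -1.3]
finger_gap: 0.134
finger_force: 117.9
```

>>> play_rows:
  targets:
    - [0, 0.12, 0, 0, 0, -0.015, 1]
    - [0, 0.25, 0, 0, 0, -0.03, 1]
    - [-0.01, 0.4, 0, 0, 0, -0.045, 1]
    - [-0.01, 0.55, 0, 0, 0, -0.06, 1]
    - [-0.01, 0.55, 0, 0, 0, -0.0656, 1]

```text
time_s: 23.52
position: [0.4193, -0.3187, 0.2875]
ee_rot: [0.001, 0.995, 0.096, -0.0]
contact_force: [-0.0, 0.7, -1.6]
finger_gap: 0.135
finger_force: 117.9
```

>>> play_rows:
  targets:
    - [0, 0, 0, 0, 0, 0, 1]
    - [0, 0, 0, 0, 0, 0, 1]
    - [0, 0, 0, 0, 0, 0, 1]
    - [0, 0, 0, 0, 0, 0, 1]
    - [0, 0, 0, 0, 0, 0, 1]

```text
time_s: 23.93
position: [0.4197, -0.3158, 0.2878]
ee_rot: [-0.0, 0.995, 0.096, 0.0]
contact_force: [-0.2, -0.2, -1.9]
finger_gap: 0.136
finger_force: 117.9
```

```bash
python3 - <<'E'
from h import *
from station import env
t=shot("top","top7");s=shot("side","side7");p=env.sense();print(p["position"],p["ee_rot"])
P=s["pixels"][150:185,262:330].astype(int);r,g,b=P[...,0],P[...,1],P[...,2];v,u=np.nonzero((r>140)&(g<90)&(b<90));print("red side",len(u))
P=t["pixels"][135:175,295:350].astype(int);r,g,b=P[...,0],P[...,1],P[...,2];v,u=np.nonzero((r>140)&(g<90)&(b<90));c=[[u.mean()+295,v.mean()+135]];print("red top",len(u),plane(t,c,.126))
b=np.array([.4184,-.3159])+.1625*np.array([np.cos(.1923),np.sin(.1923)]);B=np.r_[b,.304]
x,y,w,h=385,80,70,80;print("pred front top",proj(t,B+[.007,0,.007]),"side bend/tip",proj(s,B),proj(s,B-[0,0,.1]))
for n,f,(x,y,w,h) in(("side",s,(340,40,80,110)),("top",t,(380,90,80,120))):
    P=f["pixels"][y:y+h,x:x+w].astype(int);r,g,b=P[...,0],P[...,1],P[...,2];m=(r>110)&(r-g>60)&(g-b>15)
    if n=="side": m&=g<120
    k,l,st,_=cv2.connectedComponentsWithStats(m.astype(np.uint8));print(n,"leg",[(st[i]+[x,y,0,0,0]).tolist() for i in range(1,k) if st[i,4]>15])
E
```

```text
[ 0.41965542 -0.31599211  0.28784649] [1.54372655e-05 9.95363485e-01 9.61848773e-02 3.73846628e-05]
red side 0
red top 75 [[0.61646059 0.02405517 0.126     ]]
pred front top [[448.6060867  161.32930332]] side bend/tip [[344.5210426   95.36412025]] [[343.60347137 118.59430362]]
side leg [[342, 98, 4, 22, 82]]
top leg [[433, 166, 11, 8, 48]]
```

The crossbar now sits at screen x ≈ 28 mm, so q ≈ 1. The hand is back above its earlier grip pose with the bar level and aligned. I'll lower it.

>>> play_rows:
  targets:
    - [0, 0, 0.15, 0, 0, 0, 1]
    - [0, 0, 0.35, 0, 0, 0, 1]
    - [0, 0, 0.55, 0, 0, 0, 1]
    - [0, 0, 0.75, 0, 0, 0, 1]
    - [0, 0, 0.95, 0, 0, 0, 1]

```text
time_s: 24.45
position: [0.4197, -0.3163, 0.1922]
ee_rot: [0.0, 0.995, 0.096, 0.0]
contact_force: [-0.4, 0.3, -2.3]
finger_gap: 0.138
finger_force: 117.9
```

>>> play_rows:
  targets:
    - [0, 0, 0.15, 0, 0, 0, 1]
    - [0, 0, 0.3, 0, 0, 0, 1]
    - [0, 0, 0.43, 0, 0, 0, 1]
    - [0, 0, 0.53, 0, 0, 0, 1]
    - [0, 0, 0.53, 0, 0, 0, 1]

```text
time_s: 24.87
position: [0.4182, -0.3151, 0.1373]
ee_rot: [-0.002, 0.995, 0.096, -0.002]
contact_force: [-0.7, 0.9, -2.4]
finger_gap: 0.132
finger_force: 117.8
```

>>> play_rows:
  targets:
    - [0, 0, 0.07, 0, 0, 0, 1]
    - [0, 0, 0.14, 0, 0, 0, 1]
    - [0, 0, 0.2, 0, 0, 0, 1]
    - [0, 0, 0.26, 0, 0, 0, 1]
    - [0, 0, 0.26, 0, 0, 0, 1]

```text
time_s: 25.28
position: [0.4189, -0.3159, 0.1125]
ee_rot: [-0.001, 0.995, 0.096, -0.001]
contact_force: [-0.3, -0.3, -2.0]
finger_gap: 0.137
finger_force: 117.8
```

>>> play_rows:
  targets:
    - [0, 0, 0.02, 0, 0, 0, 1]
    - [0, 0, 0.03, 0, 0, 0, 1]
    - [0, 0, 0.04, 0, 0, 0, 1]
    - [0, 0, 0.04, 0, 0, 0, 1]
    - [0, 0, 0.04, 0, 0, 0, 1]

```text
time_s: 25.7
position: [0.4198, -0.3166, 0.1102]
ee_rot: [0.0, 0.995, 0.096, 0.0]
contact_force: [0.4, 0.5, -0.2]
finger_gap: 0.134
finger_force: 117.9
```

>>> play_rows:
  targets:
    - [0, 0, 0.005, 0, 0, 0, 1]
    - [0, 0, 0.01, 0, 0, 0, 1]
    - [0, 0, 0.01, 0, 0, 0, 1]
    - [0, 0, 0.01, 0, 0, 0, 1]
    - [0, 0, 0.01, 0, 0, 0, 1]
  grip_force: 30

```text
time_s: 26.12
position: [0.4198, -0.3167, 0.1094]
ee_rot: [0.0, 0.995, 0.096, 0.0]
contact_force: [-1.9, 0.8, 3.0]
finger_gap: 0.133
finger_force: 118.6
```

>>> play_rows:
  targets:
    - [0, 0, 0, 0, 0, 0, 0.7]
    - [0, 0, 0, 0, 0, 0, 0.4]
    - [0, 0, 0, 0, 0, 0, 0.2]
    - [0, 0, 0, 0, 0, 0, 0.2]
    - [0, 0, 0, 0, 0, 0, 0.2]

```text
time_s: 26.53
position: [0.4195, -0.3163, 0.1085]
ee_rot: [-0.0, 0.995, 0.096, -0.0]
contact_force: [0.0, 0.3, -0.2]
finger_gap: 0.801
finger_force: 0.0
```

>>> play_rows:
  targets:
    - [0, 0, 0, 0, 0, 0, 0.2]
    - [0, 0, -0.15, 0, 0, 0, 0.2]
    - [0, 0, -0.35, 0, 0, 0, 0.2]
    - [0, 0, -0.55, 0, 0, 0, 0.2]
    - [0, 0, -0.8, 0, 0, 0, 0.2]

```text
time_s: 26.95
position: [0.4187, -0.3157, 0.1882]
ee_rot: [-0.001, 0.995, 0.096, -0.001]
contact_force: [0.1, -0.5, 0.2]
finger_gap: 0.805
finger_force: 0.0
```

>>> play_rows:
  targets:
    - [-0.1, 0, -0.1, 0, 0, 0, 0.2]
    - [-0.2, 0, -0.2, 0, 0, 0, 0.2]
    - [-0.3, 0, -0.3, 0, 0, 0, 0.2]
    - [-0.3, 0, -0.3, 0, 0, 0, 0.2]
    - [-0.3, 0, -0.3, 0, 0, 0, 0.2]

```text
time_s: 27.37
position: [0.3892, -0.3223, 0.2185]
ee_rot: [0.0, 0.995, 0.095, 0.0]
contact_force: [0.3, -0.7, -0.8]
finger_gap: 0.798
finger_force: 0.0
```

```bash
python3 - <<'E'
from h import *
from station import env
t=shot("top","top8");s=shot("side","side8");p=env.sense();print(p["position"],p["contact_force"])
cv2.imwrite("pics/c8.png",np.hstack([crop(t,290,130,165,105,3.0),crop(s,330,100,60,79,4)[:315]]))
a=np.radians(11.3);o=np.array([503.5,-298.]);R=np.array([[np.cos(a),np.sin(a)],[-np.sin(a),np.cos(a)]])
x,y,w,h=420,168,20,40;P=t["pixels"][y:y+h,x:x+w].astype(int);m=(P.min(2)>125)&(np.ptp(P,axis=2)<35)
v,u=np.nonzero(m);r=(plane(t,np.c_[u+x,v+y],.132)[:,:2]*1000-o)@R.T
print(len(r),r.mean(0),r.min(0),r.max(0),cv2.fitLine(r.astype(np.float32),cv2.DIST_L2,0,.01,.01).ravel())
E
```

```text
[ 0.38940147 -0.3218011   0.21760377] [-0.71047659  1.46239668 -0.74277662]
231 [32.67386066 -1.83444273] [-20.64839533 -12.1891452 ] [84.94937535 10.25955547] [ 9.9982965e-01  1.8456524e-02  3.2673862e+01 -1.8344427e+00]
```

View pics/c8.png

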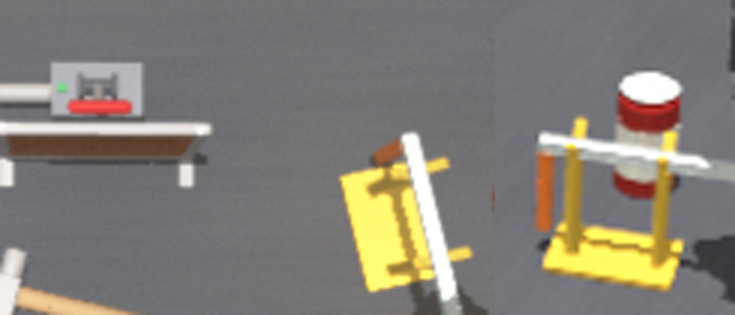

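The crossbar is over by the screen at (100,107), and the bar lies in both forks with its leg in front. The hammer and can have not moved. I'll hand it in.

```bash
python3 -c "
from station import env
print(env.sign_off())"
```

```text
the job is handed in; nothing more can be done
None
```

I handed the job in at about 27 s: the switch is pulled fully on, the bar lies released in the yellow rest, and the hand is clear. The last images confirm this; the judge's verdict was not shown.

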